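Level the can shelf with the spirit level

ROBOT

A 6-joint arm with a two-finger parallel gripper is mounted at the origin on the work surface. World frame = base frame: x ahead of the robot, y to its left, z up, the work surface at z = 0. Lengths are in m, angles in rad, forces in N, time in s.
With the tool pointing down it reaches from about 0.375 to 0.9 m from the base axis. Payload 3.1 kg.
Tool frame: the origin (TCP) lies midway between the tips of the shut fingers; the grasp point (between the pads) lies 19 mm behind it; x points along the fingers, z is the direction in which the jaws open and shut, and the axes are right-handed (so a half turn about x gives the same grasp; the last joint's range is limited). The gripper opens to 85 mm and grips with 20 to 120 N. Pads are 22 mm wide; open, the fingers measure 114 mm over their backs; the gripper's body (76 mm by 85 mm) begins 54 mm behind the grasp point. The pads swing forward as they close: fully open they stand 13 mm farther back than shut.
Start: joints at [1.034, 0.527, 1.433, -0, 1.181, -0.178], TCP at [0.219, 0.585, 0.231] pointing down, gripper open.
Joint ranges: [-3.08, 3.08], [-0.75, 2.2], [0.22, 2.44], [-1.43, 4.57], [0, 2.65], [-2.85, 2.85]. Speed limits (rad/s): [2.79, 2.79, 3.14, 3.14, 3.14, 3.14].

INTERFACE

Orientations are given as a unit quaternion [x, y, z, w].
In Python, from station import status, snapshot, camera_params, ticket gives the robot as it stands.
- The arm moves only by the tool arm_command, never from a script. Its argument "series" is a list that holds one entry, the list of rows, each a list of 4 numbers: the shift along the tool's x, y, z in mm, then the turn about the tool's x in rad. A call has 1 to 10 rows; each row shifts and turns the commanded pose from where the row before left it, along the tool's axes as they then stand; what a row does not reach is not made up. A row lasts 1/10 s, in which the tool goes at most 50 mm and 8.59 degrees, less where a joint would pass 70% of its speed; a pose out of reach is approached as far as the arm can. A call is refused whole if a number of a shift passes 50 or a number of a turn 0.15, either way. A call with a gripper value outside its range is refused whole. "jaw" is the opening in per cent of the stroke, from 0 (shut) to 100 (fully open), set as the call begins (left out, the last holds). The fingers move at their own pace and stop on an object; "force" is the grip in N (left out, the last holds). Time passes only in rows, so rows that do not move let the fingers close. It gives the time, the measured TCP pose, the force and the opening at its end, in the units of the state.
- status.sense(): the state, without advancing time (a new reading comes with each control period).
- snapshot(name): name is "scene" or "top" or "wrist"; returns the picture (400x640x3 uint8, red, green, blue); there is no depth.
- camera_params(name): a dict with "fovy" (degrees; the focal length in pixels is half the picture's height over the tangent of half this angle, whatever the lens; pixels are square), "cx", "cy" (the principal point, pixels), "extrinsics" (4x4, takes a point from camera to world coordinates); the wrist camera has in their place "mount" (4x4, takes a point from camera to tool coordinates, whose origin is the TCP and whose axes are the tool frame's). Camera axes: x right, y down, z forward; pixel columns grow to the right and rows downward; lengths in m; the calibration is good to about 2 mm. A picture is of the moment at which its call begins: read the wrist's pose just before it. camera_params takes no time and is no camera call.
- ticket.sign_off(): hands the job in, once; it reports no verdict.
The state is a dict: "t": time; "q": joint angles; "qd": joint speeds; "tau": joint torques, N m; "tcp_pos": TCP position; "tool_rot": TCP orientation; "force": force on the tool from outside, world axes, zero at the start; "ft_torque": the same for the moment, N m; "finger_gap": opening from 0.0 (shut) to 1.0 (fully open).
Only numpy, scipy, OpenCV 4.12 (cv2) and the standard library are available. Lean on these libraries where they do the work, as an engineer would, in place of code of your own. Each camera call takes 0.05 s, during which the arm holds its last target. There are 200 camera calls.

TASK

Lift the yellow spirit level up and off its two hooks and lay it upright, vial on top, lengthwise along the middle of the small can shelf, and let go of it. Then turn the shelf's red foot knob clockwise to raise that low end until the bubble rests between the two black lines. Finally press the level down onto the shelf with the fingers, with a few newtons and not hard, and finish while still pressing with the bubble still between the lines; leave the jar, the can and the carton alone.

Things in the scene. Friction and masses are not known exactly. Their poses are not given: they have to be found in the camera images.
- level: Yellow box-beam spirit level, black ends, 240 mm long (y) x 26 thick (x) x 56 high (z), about 0.45 kg. Origin: centre of its underside. Solid between y = -62 and +62 mm: hold it there across the 26 mm. Two hand holes through its thickness, centred at y = -82 and +82 mm, 40 mm wide, 16 to 44 mm above the underside; the rail above them hangs on the hooks.
- vial (a point): Middle of the level's top face, 57 mm above its underside: centre of the green vial with two black lines and a white bubble. Its y runs along the level. Pressing on the vial or elsewhere on the top face does no harm.
- bubble_mid (a point): Centre of the white bubble, 14 mm long. Its offset from the point vial along the level's y (limit 19 mm each way) tells the slope: the lines' inner edges are 20 mm apart, so within 3 mm of the vial's middle the bubble is between the lines. It moves towards the higher end, 0.8 mm for each 0.001 rad of slope, and settles in about 0.5 s. Average several readings.
- rack: Fixed hook stand. Origin: on the bench, below the middle of the hanging level (its underside 70 mm up, its length along the stand's y). Two hooks at y = -82 and +82 mm point along -x: 7 mm rods, centre line 110.5 mm up, from thin posts at x = 45 mm (tops at 116.5 mm) to upturned tips. Between the posts there is only a low base, 12 mm high.
- hook_tips (a point): Midway between the tops of the two upturned hook tips, 121 mm above the bench, 28 mm from the stand's origin along its -x; axes as the stand's. To free the level, raise it 7 to 21 mm (about 14) so that its holes pass the tips, then draw it at least 60 mm along the stand's -x.
- shelf: Fixed small wooden can shelf. Origin: on the bench, below the middle of the board. The 150 mm (x) by 330 mm (y) board pivots on an end panel at its +y end; its -y end is carried by one levelling foot at y = -205 mm, which starts too low.
- board_mid (a point): Centre of the shelf board's upper face, about 100 mm above the bench; x across the board (150 mm), y along it (330 mm), z normal to it. It tilts with the board (start slope under 0.02 rad). The board is 18 mm thick and bare, and ends 40 mm short of the foot's axis.
- foot_grip (a point): On the upright axis of the round red knurled foot knob, at the height to grip it, 136 mm above the bench. The knob has 42 mm diameter, from 18 mm below this point to 16 mm above, and stands free above the end of a flat metal carrier bar (50 mm wide) about 60 mm below this point. It can be gripped at any yaw.
- foot (a joint): Angle of the foot knob in rad, 0 to 3; grows when turned clockwise seen from above, which raises the shelf's -y end by 0.0125 rad of slope per rad: the bubble moves 10 mm per rad. Stiff (0.2 N m), stays where left. The shelf is level at some 1.1 to 1.6 rad, 0.6 to 1.4 rad beyond the start; it differs each time.
- board: The shelf's pale wooden board itself, tilting; origin at its pivot, at the +y end, 12 mm below its upper face; axes as point board_mid.
- jar: Bystander: amber glass jar, 68 mm diameter, 110 mm high; origin at the centre of its underside.
- can: Bystander: red-labelled tin can, 66 mm diameter, 100 mm high; origin at the centre of its underside.
- carton: Bystander: cardboard carton with a green band, 60 x 75 x 100 mm high; origin at the centre of its underside.

How it is judged:
By the outcome, as a careful person would: the job done as asked, in the order asked, and still so for the second after the job is handed in, while the arm keeps its last pose, push and grip.
It also fails if it takes over 56 s, if anything falls off the work surface, if the arm or the gripper's body presses on something with over 40 N, if the wrist force passes 120 N, or if a joint passes its speed limit or range.

## Working session

There is one attempt and no reset: what is moved stays moved. The work goes in short steps, Python scripts to look and compute and a tool call to move; the robot and the scene stay as the last step left them, time stands still between calls to the robot, and variables do not carry over. Pictures are saved under pics/ and viewed, about 8 in all and at most 12, crops included, and the job is handed in when it is done.

Besides the shell and the picture viewer there is one more tool, called by a JSON object that holds its "name" and its "arguments". arm_command: Moves the arm, as the interface text tells. Its arguments: {"type":"object","properties":{"series":{"type":"array"},"jaw":{"type":"number"},"force":{"type":"number"}},"required":["series"]}

```bash
ls; mkdir -p pics
python3 - <<'E'
from station import status, snapshot, camera_params
import cv2, numpy as np
s=status.sense(); print(s['t'],s['tcp_pos'],s['tool_rot'],s['finger_gap'])
for n in ['scene','top','wrist']:
    p=camera_params(n); print(n,{k:(np.round(v,4).tolist() if not np.isscalar(v) else v) for k,v in p.items()})
    cv2.imwrite(f'pics/{n}0.png',cv2.cvtColor(snapshot(n),cv2.COLOR_RGB2BGR))
a=cv2.imread('pics/scene0.png');b=cv2.imread('pics/top0.png');
cv2.imwrite('pics/top0.png',b)
E
```

```text
pics
0.0 [0.21905684 0.58458155 0.23034235] [-0.40307489  0.58189408  0.40244006  0.58049282] 1.0020543091389809
scene {'fovy': 50.16103917033255, 'cx': 322.5731009980285, 'cy': 195.24305432979432, 'extrinsics': [[0.8655, 0.4245, -0.2659, 0.8744], [0.5009, -0.7342, 0.4584, -0.4468], [-0.0006, -0.5299, -0.8481, 1.108], [0.0, 0.0, 0.0, 1.0]]}
top {'fovy': 56.61602675273773, 'cx': 314.05661655130206, 'cy': 199.93026869601036, 'extrinsics': [[0.0106, -0.9802, 0.1975, 0.3478], [-0.9998, -0.0071, 0.0182, 0.0739], [-0.0164, -0.1977, -0.9801, 1.2057], [0.0, 0.0, 0.0, 1.0]]}
wrist {'fovy': 59.77910622191403, 'cx': 317.45777505683327, 'cy': 197.5409889047666, 'mount': [[0.0003, -0.3036, 0.9528, -0.1426], [-0.0018, -0.9528, -0.3036, 0.078], [1.0, -0.0016, -0.0009, 0.0001], [0.0, 0.0, 0.0, 1.0]]}
```

View pics/scene0.png

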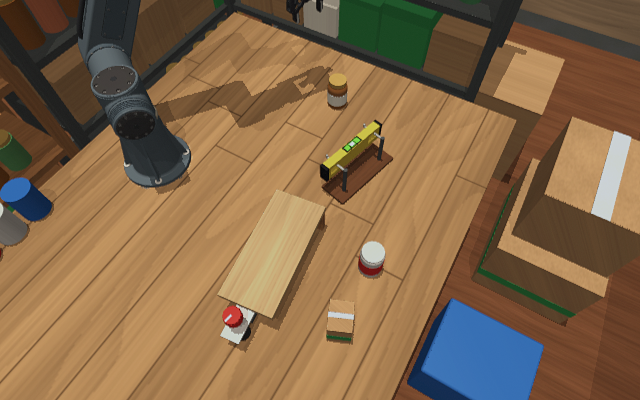

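View pics/top0.png

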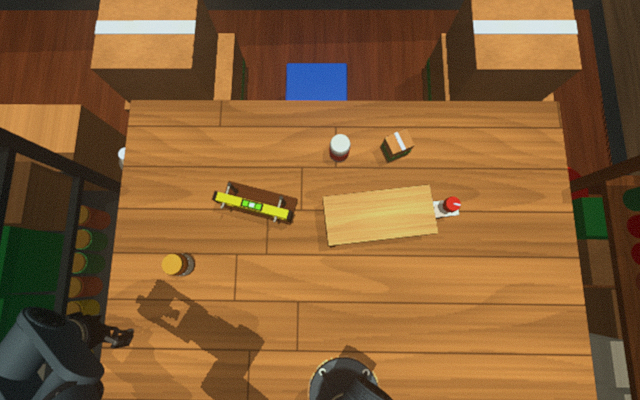

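Scene view: the level hangs at about (350,150) on the hook stand, with the posts on the side away from the robot. The board is at (275,250), the knob at (233,317), the jar at (337,90), the can at (372,257) and the carton at (340,320). Top view: level at (253,207), board at (380,215), knob at (452,204), jar at (176,264).

```bash
cat > h.py <<'E'
import numpy as np, cv2
from station import status, snapshot, camera_params
from scipy.spatial.transform import Rotation as R
def cam(n,s=None):
    p=camera_params(n); f=200/np.tan(np.radians(p['fovy']/2))
    if 'extrinsics' in p: T=np.array(p['extrinsics'])
    else:
        W=np.eye(4); W[:3,:3]=R.from_quat(s['tool_rot']).as_matrix(); W[:3,3]=s['tcp_pos']; T=W@np.array(p['mount'])
    return f,p['cx'],p['cy'],T
def ray(c,uv):
    f,cx,cy,T=c; d=T[:3,:3]@np.array([(uv[0]-cx)/f,(uv[1]-cy)/f,1]); return T[:3,3],d/np.linalg.norm(d)
def plane(c,uv,z):
    o,d=ray(c,uv); return o+d*(z-o[2])/d[2]
def tri(c1,u1,c2,u2):
    o,d=ray(c1,u1);p,e=ray(c2,u2)
    k=np.linalg.lstsq(np.c_[d,-e],p-o,rcond=None)[0]; a=o+d*k[0];b=p+e*k[1]
    return (a+b)/2,np.linalg.norm(a-b)
def hsv(im): return cv2.cvtColor(im,cv2.COLOR_RGB2HSV)
def blobs(im,lo,hi,amin=20,roi=None):
    m=cv2.inRange(hsv(im),np.array(lo),np.array(hi))
    if roi: k=np.zeros_like(m);x0,y0,x1,y1=roi;k[y0:y1,x0:x1]=1;m=m*k
    n,l,st,ce=cv2.connectedComponentsWithStats(m)
    r=[(int(st[i,4]),np.round(ce[i],1),st[i,:4]) for i in range(1,n) if st[i,4]>=amin]
    return m,sorted(r,key=lambda t:-t[0])
E
python3 - <<'E'
from h import *
C={n:cam(n) for n in ('top','scene')}
I={n:cv2.cvtColor(cv2.imread(f'pics/{n}0.png'),cv2.COLOR_BGR2RGB) for n in C}
roi={'top':dict(lev=(200,170,310,240),kn=(430,185,475,225),bd=(310,170,445,255)),'scene':dict(lev=(305,110,400,200),kn=(215,295,255,345),bd=(210,180,335,325))}
v={}
for n in C:
    im=I[n]; print(n)
    for k,lo,hi,r in [('green',(45,120,80),(75,255,255),'lev'),('yellow',(24,170,90),(35,255,255),'lev'),('red',(172,120,60),(180,255,255),'kn'),('red2',(0,150,60),(6,255,255),'kn')]:
        m,b=blobs(im,lo,hi,5,roi[n][r]); print(k,[(x[0],x[1].tolist(),x[2].tolist()) for x in b[:4]])
        if k=='yellow':
            p=np.argwhere(m)[:,::-1].astype(np.float32); print(cv2.minAreaRect(p))
    x0,y0,x1,y1=roi[n]['bd']
    print('board sample',hsv(im)[215,380] if n=='top' else hsv(im)[250,275],'table',hsv(im)[300,380] if n=='top' else hsv(im)[220,220])
E
python3 - <<'E'
import cv2,numpy as np
a=cv2.imread('pics/top0.png')[165:260,200:480]; b=cv2.imread('pics/scene0.png')[100:350,210:410]
a=cv2.resize(a,None,fx=2.8,fy=2.8,interpolation=cv2.INTER_CUBIC); b=cv2.resize(b,None,fx=1.3,fy=1.3)
c=np.zeros((600,784,3),np.uint8); c[:a.shape[0],:a.shape[1]]=a; c[270:270+b.shape[0],:b.shape[1]]=b[:330]
cv2.imwrite('pics/crop0.png',c)
E
```

```text
top
green [(47, [245.9, 203.1], [242, 200, 12, 8]), (39, [257.3, 206.3], [253, 203, 9, 7])]
yellow [(292, [230.6, 199.8], [215, 192, 40, 19]), (280, [273.8, 210.9], [256, 203, 33, 17])]
((251.33892822265625, 205.2225799560547), (73.95182037353516, 11.026691436767578), 14.858613014221191)
red []
red2 [(154, [451.8, 203.7], [445, 197, 15, 15])]
board sample [ 23 123 221] table [ 16 175 181]
scene
green [(76, [351.7, 143.5], [344, 137, 17, 14])]
yellow [(11, [338.0, 160.5], [333, 156, 11, 10]), (10, [346.7, 152.0], [344, 150, 7, 6]), (6, [366.5, 136.5], [364, 134, 6, 6]), (6, [354.0, 146.8], [352, 145, 5, 5])]
((353.8607177734375, 147.7386932373047), (14.028135299682617, 67.79468536376953), 47.91083526611328)
red []
red2 [(309, [232.7, 316.0], [222, 305, 21, 23])]
board sample [ 23  87 202] table [ 16 129 192]
```

View pics/crop0.png

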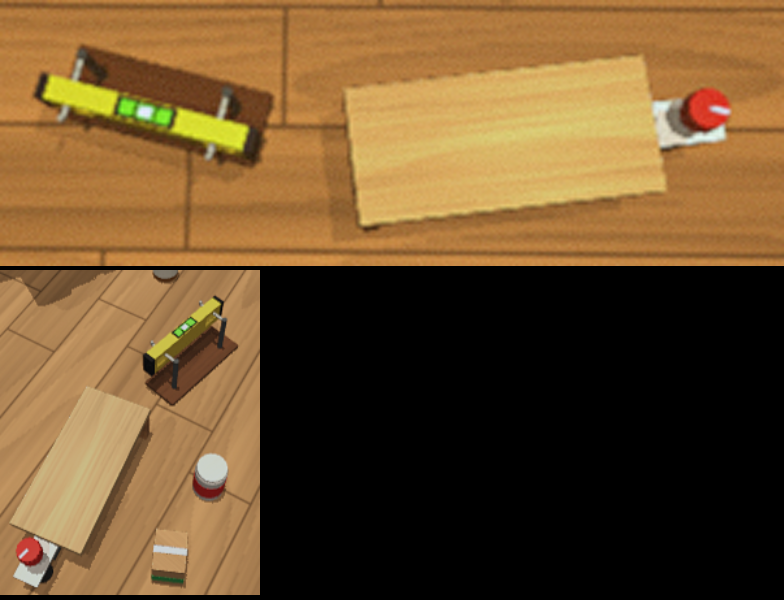

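The crop shows the level's vial middle at about top px (252,204.6). The board corners are about (323,197), (429,185), (438,233) and (329,246), and the knob top is about (453,204). The level hangs on the robot side of the posts, so -x of the stand points towards the robot.

Run:
```python
from h import *
np.set_printoptions(precision=4,suppress=True)
C=cam('top');S=cam('scene')
print('vial tri',tri(C,(251.8,204.6),S,(351.7,143.5)),'plane',plane(C,(251.8,204.6),.127))
e1=plane(C,(200+42/2.8,165+86/2.8),.126);e2=plane(C,(200+256/2.8,165+141/2.8),.12)
print('ends',e1,e2,np.linalg.norm((e1-e2)[:2]),'yaw of +y',np.degrees(np.arctan2(*(e1-e2)[[1,0]])))
im=cv2.cvtColor(cv2.imread('pics/top0.png'),cv2.COLOR_BGR2RGB)
m,b=blobs(im,(24,150,60),(36,255,255),20,(200,170,310,240))
p=np.argwhere(m)[:,::-1].astype(float);w=np.array([plane(C,q,.126)[:2] for q in p]);c=w.mean(0);u=np.linalg.svd(w-c)[2][0];print('yellow pca',c,np.degrees(np.arctan2(u[1],u[0])))
q=np.array([(323.2,196.8),(429.3,185.4),(437.9,232.9),(329.3,245.7)])
g=[plane(C,q[0],.102)]+[plane(C,q[1],.098)]+[plane(C,q[2],.098)]+[plane(C,q[3],.102)]
g=np.array(g);print('board',g,g.mean(0));print([np.linalg.norm(g[i]-g[(i+1)%4]) for i in range(4)])
v=g[0]+g[3]-g[1]-g[2];print('yaw y',np.degrees(np.arctan2(v[1],v[0])))
print('knob tri',tri(C,(452.3,204),S,(232.7,313)),plane(C,(453,203.9),.152))
bm=g.mean(0)[:2];y=v[:2]/np.linalg.norm(v[:2]);print('knob from board -205',bm-.205*y)
for n,u,z in [('jar',(174,263),.11),('can',(340,141),.1),('carton',(397,142),.1)]: print(n,plane(C,u,z))
s=status.sense();M=R.from_quat(s['tool_rot']).as_matrix();print(M)
```

```text
vial tri (array([0.5506, 0.2792, 0.1276]), np.float64(0.0025980004574879794)) plane [0.5497 0.2784 0.127 ]
ends [0.5761 0.39   0.126 ] [0.5195 0.1606 0.12  ] 0.23627995158202894 yaw of +y 76.1468355543992
yellow pca [0.5482 0.2786] 75.69042571888632
board [[ 0.5801  0.0667  0.102 ]
 [ 0.6188 -0.2568  0.098 ]
 [ 0.4737 -0.2749  0.098 ]
 [ 0.4325  0.0478  0.102 ]] [ 0.5263 -0.1043  0.1   ]
[np.float64(0.3258571926961792), np.float64(0.14625233716789782), np.float64(0.3254073527207256), np.float64(0.1488355403998003)]
yaw y 97.04858436675008
knob tri (array([ 0.5533, -0.303 ,  0.1487]), np.float64(0.004694699317225719)) [ 0.5514 -0.3056  0.152 ]
knob from board -205 [ 0.5514 -0.3077]
jar [0.3772 0.5025 0.11  ]
can [0.7597 0.0151 0.1   ]
carton [ 0.7572 -0.1628  0.1   ]
[[-0.0009 -0.9363  0.3511]
 [-0.0015  0.3511  0.9363]
 [-1.      0.0003 -0.0017]]
```

{"name": "arm_command", "arguments": {"series": [[[0, -41.7, -17, 0], [0, -41.7, -17, 0], [0, -41.7, -17, 0], [0, -41.7, -17, 0], [0, -41.7, -17, 0], [0, -41.7, -17, 0], [0, -41.7, -17, 0], [0, -41.7, -17, 0], [0, -41.7, -17, 0], [0, -41.7, -17, 0]]], "jaw": 100, "force": 60}}

```text
t: 1.15
tcp_pos: [0.5511, 0.2781, 0.231]
tool_rot: [-0.403, 0.581, 0.403, 0.581]
force: [-0.5, 1.0, -0.2]
finger_gap: 0.998
```

{"name": "arm_command", "arguments": {"series": [[[0, 0, 0, 0.145], [0, 0, 0, 0.145], [0, 0, 0, 0.145], [0, 0, 0, 0.145], [0, 0, 0, 0.145], [0, 0, 0, 0.145], [0, 0, 0, 0.145], [0, 0, 0, 0.145], [0, 0, 0, 0.145], [0, 0, 0, 0.145]]]}}

```text
t: 2.15
tcp_pos: [0.5499, 0.2795, 0.2309]
tool_rot: [0.086, 0.702, -0.086, 0.702]
force: [-0.6, -0.3, 0.4]
finger_gap: 1.006
```

{"name": "arm_command", "arguments": {"series": [[[0, 0, 0, 0], [0, 0, 0, 0], [0, 0, 0, 0]]]}}

```text
t: 2.45
tcp_pos: [0.5501, 0.2796, 0.2312]
tool_rot: [0.083, 0.702, -0.083, 0.702]
force: [-0.2, 0.2, -0.1]
finger_gap: 0.999
```

```bash
cat >> h.py <<'E'
def go(pos,ang=None,s=None):
    "shift in present tool axes (mm) to world pos; turn about tool x so that tool z has world angle ang (deg)"
    s=s or status.sense(); M=R.from_quat(s['tool_rot']).as_matrix()
    a=np.degrees(np.arctan2(M[1,2],M[0,2])); d=M.T@(np.array(pos)-s['tcp_pos'])*1000
    print('t',round(s['t'],2),'tcp',np.round(s['tcp_pos'],4),'tilt',np.round(M[2],4),'ang',round(a,2),'shift',np.round(d,1),'turn',None if ang is None else round(np.radians(a-ang),4),'F',np.round(s['force'],1),'gap',round(s['finger_gap'],3))
def shot(n,name):
    s=status.sense(); im=snapshot(n); cv2.imwrite(f'pics/{name}.png',cv2.cvtColor(im,cv2.COLOR_RGB2BGR)); return im,cam(n,s)
E
python3 - <<'E'
from h import *
go((.5495,.2785,.23),-14)
shot('wrist','w1')
E
```

```text
t 2.45 tcp [0.5501 0.2796 0.2312] tilt [-1.e+00 -2.e-04 -3.e-04] ang -13.52 shift [ 1.2 -1.2 -0.3] turn 0.0084 F [-0.2  0.2 -0.1] gap 0.999
```

View pics/w1.png

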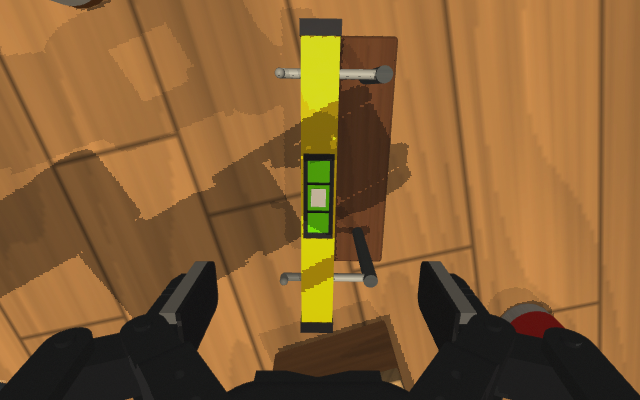

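The wrist view shows the level almost aligned with the jaws. Its centre line runs from (321,27) to (317,327), the vial box centre is at about (318,196), and the bubble is at (318,198). The gap between the open fingers straddles it cleanly.

Run:
```python
from h import *
s=status.sense(); c=cam('wrist',s)
im=cv2.cvtColor(cv2.imread('pics/w1.png'),cv2.COLOR_BGR2RGB)
v=plane(c,(318.3,196.5),.127); print('vial',v)
m,b=blobs(im,(24,180,60),(36,255,255),200,(280,20,360,330)); p=np.argwhere(m)[:,::-1]
# midline of the top face from row extents
L=[]
for r in list(range(40,65))+list(range(85,105))+list(range(245,270))+list(range(290,318)):
    x=p[p[:,1]==r][:,0]
    if len(x): L.append(plane(c,((x.min()+x.max())/2,r),.126)[:2])
L=np.array(L);k=L.mean(0);u=np.linalg.svd(L-k)[2][0];a=np.degrees(np.arctan2(u[1],u[0]))%180
y=np.array([np.cos(np.radians(a)),np.sin(np.radians(a))]);vv=k+y*((v[:2]-k)@y);print('axis yaw',a,'vial on line',vv)
e=[plane(c,q,.126) for q in((320.5,19),(317,332))];print(e,np.linalg.norm(e[0]-e[1]),(e[0]+e[1])/2)
go((*vv,.087),a-90)
```

```text
vial [0.55021706 0.27941475 0.127     ]
axis yaw 75.6067026760656 vial on line [0.54999003 0.27947302]
[array([0.57964297, 0.3949855 , 0.126     ]), array([0.52056741, 0.16160649, 0.126     ])] 0.24073987316937756 [0.55010519 0.278296   0.126     ]
t 2.5 tcp [0.5501 0.2796 0.2312] tilt [-1.e+00 -1.e-04 -2.e-04] ang -13.54 shift [ 1.442e+02 -1.000e-01 -0.000e+00] turn 0.0148 F [ 0.4 -0.4 -0.3] gap 1.001
```

{"name": "arm_command", "arguments": {"series": [[[20, 0, 0, 0.012], [25, 0, 0, 0], [25, 0, 0, 0], [25, 0, 0, 0], [20, 0, 0, 0], [15, 0, 0, 0], [9, 0, 0, 0], [5, 0, 0, 0], [0, 0, 0, 0], [0, 0, 0, 0]]]}}

```text
t: 3.5
tcp_pos: [0.5508, 0.2798, 0.0881]
tool_rot: [0.088, 0.701, -0.088, 0.702]
force: [0.2, -0.1, -0.1]
finger_gap: 0.998
```

{"name": "arm_command", "arguments": {"series": [[[0, 0, 0, 0], [0, 0, 0, 0], [0, 0, 0, 0], [0, 0, 0, 0], [0, 0, 0, 0], [0, 0, 0, 0], [0, 0, 0, 0], [0, 0, 0, 0], [0, 0, 0, 0], [0, 0, 0, 0]]], "jaw": 0, "force": 60}}

```text
t: 4.5
tcp_pos: [0.5504, 0.2796, 0.0877]
tool_rot: [0.088, 0.701, -0.088, 0.702]
force: [-0.2, -0.9, 5.0]
finger_gap: 0.297
```

Run:
```python
from h import *
go((.55,.2795,.087),-14.4)
```

```text
t 4.5 tcp [0.5504 0.2796 0.0877] tilt [-1.e+00  3.e-04  5.e-04] ang -14.32 shift [ 0.7 -0.2 -0.3] turn 0.0013 F [-0.2 -0.9  5. ] gap 0.297
```

{"name": "arm_command", "arguments": {"series": [[[-2, 0, 0, 0], [-3, 0, 0, 0], [-3, 0, 0, 0], [-3, 0, 0, 0], [-3, 0, 0, 0], [-1, 0, 0, 0], [0, 0, 0, 0], [0, 0, 0, 0]]]}}

```text
t: 5.3
tcp_pos: [0.5501, 0.2796, 0.1023]
tool_rot: [0.088, 0.702, -0.088, 0.702]
force: [0.3, 0.2, -4.8]
finger_gap: 0.297
```

Run:
```python
from h import *
go((.5504,.2796,.102),-14.4)
im,c=shot('wrist','w2'); a=shot('scene','s2')[0]
w=cv2.cvtColor(im,cv2.COLOR_RGB2BGR)[0:400,200:440]; s=cv2.cvtColor(a,cv2.COLOR_RGB2BGR)[80:230,280:440]
o=np.zeros((400,667,3),np.uint8); o[:,:240]=w; o[:400,240:667]=cv2.resize(s,(427,400)); cv2.imwrite('pics/c2.png',o)
```

```text
t 5.3 tcp [0.5501 0.2796 0.1023] tilt [-1. -0. -0.] ang -14.32 shift [0.3 0.1 0.3] turn 0.0014 F [ 0.3  0.2 -4.8] gap 0.297
```

View pics/c2.png

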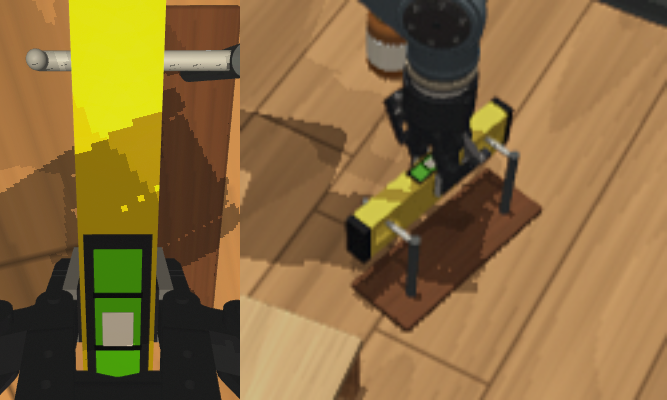

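The wrist crop shows the level gripped squarely over the vial, with the rod passing through the hole. The wrist force of -4.8 N is the level's full weight, so it is clear of the rods. Next I draw it out along -z of the tool.

{"name": "arm_command", "arguments": {"series": [[[0, 0, -6, 0], [0, 0, -10, 0], [0, 0, -10, 0], [0, 0, -10, 0], [0, 0, -10, 0], [0, 0, -10, 0], [0, 0, -12, 0], [0, 0, -12, 0], [0, 0, -10, 0], [0, 0, 0, 0]]]}}

```text
t: 6.4
tcp_pos: [0.4606, 0.302, 0.1022]
tool_rot: [0.087, 0.703, -0.088, 0.701]
force: [0.6, -0.4, -5.0]
finger_gap: 0.299
```

Run:
```python
from h import *
go((.5263,-.1043,.21),7.05)
shot('scene','s3')
```

```text
t 6.4 tcp [0.4606 0.302  0.1022] tilt [-1.     -0.0014 -0.0023] ang -14.25 shift [-107.7 -377.8  163.5] turn -0.3718 F [ 0.6 -0.4 -5. ] gap 0.299
```

{"name": "arm_command", "arguments": {"series": [[[-20, 0, 0, 0], [-40, 0, 0, 0], [-35, 0, 0, 0], [-13, 0, 0, 0], [0, -15, 5, -0.12], [0, -25, 7, -0.12], [0, -35, 7, -0.12], [0, -40, 3, 0], [0, -45, 3, 0], [0, -45, 3, 0]]]}}

```text
t: 7.45
tcp_pos: [0.4985, 0.0953, 0.2106]
tool_rot: [-0.039, 0.705, 0.039, 0.707]
force: [0.9, 0.7, -3.4]
finger_gap: 0.297
```

Run:
```python
from h import *
go((.5263,-.1043,.21),7.05)
```

```text
t 7.45 tcp [0.4985 0.0953 0.2106] tilt [-1.0e+00 -4.0e-04  1.6e-03] ang 6.32 shift [   0.7 -201.4    5.6] turn -0.0127 F [ 0.9  0.7 -3.4] gap 0.297
```

{"name": "arm_command", "arguments": {"series": [[[0, -40, 1, -0.006], [0, -45, 1, -0.006], [0, -45, 1, 0], [0, -40, 1, 0], [0, -25, 1, 0], [0, -6, 0, 0], [0, 0, 0, 0], [0, 0, 0, 0]]]}}

```text
t: 8.25
tcp_pos: [0.5258, -0.1011, 0.2101]
tool_rot: [-0.043, 0.706, 0.043, 0.705]
force: [-0.3, 0.2, -5.0]
finger_gap: 0.295
```

Run:
```python
from h import *
go((.5263,-.1043,.21),7.05)
a=shot('top','t4')[0]; w=shot('wrist','w4')[0]
o=np.zeros((600,640,3),np.uint8); o[:400]=w[:,:,::-1]; o[400:]=cv2.resize(a[165:260,300:480,::-1],(640,338))[:200] if 0 else 0
t=cv2.resize(a[165:260,300:480,::-1],(379,200)); o[400:,:379]=t; cv2.imwrite('pics/c4.png',o)
```

```text
t 8.25 tcp [ 0.5258 -0.1011  0.2101] tilt [-1.0e+00  1.1e-03 -8.0e-04] ang 6.99 shift [ 0.1 -3.3  0.1] turn -0.001 F [-0.3  0.2 -5. ] gap 0.295
```

View pics/c4.png

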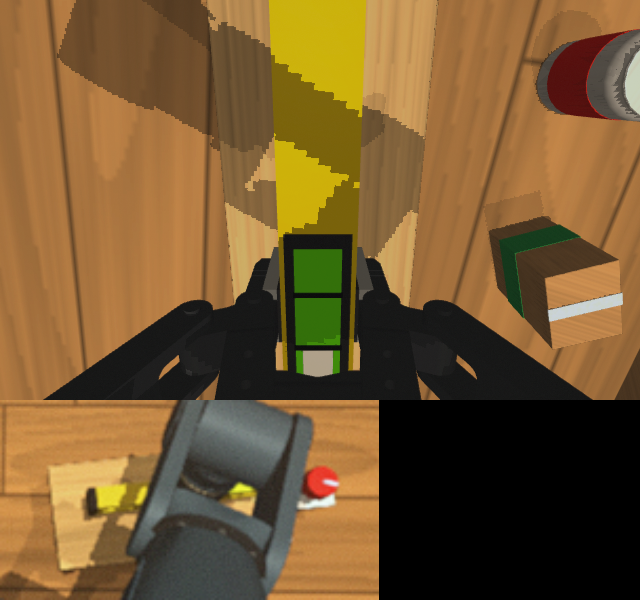

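The wrist view shows board edges at row 0 at about x=208 and 438, and at row 100 at about 217 and 431. The level is centred at 319. The bubble sits near the lower line, so the level is pitched slightly in the grip, which release will undo. The top crop shows the level lying along the board.

Run:
```python
from h import *
s=status.sense(); c=cam('wrist',s)
M=R.from_quat(s['tool_rot']).as_matrix()
g=hsv(cv2.cvtColor(cv2.imread('pics/w4.png'),cv2.COLOR_BGR2RGB))
for r in (10,30,100,140,200,240):
    row=g[r].astype(int); 
    # board has lower saturation than bench: edges by saturation step
    sm=cv2.GaussianBlur(row[:,1].astype(np.float32).reshape(1,-1),(9,1),0)[0]; d=np.diff(sm)
    l=190+np.argmin(d[190:262]); rr=385+np.argmax(d[385:460])
    a=plane(c,(l,r),.101);b=plane(c,(rr,r),.101); mid=(a+b)/2-s['tcp_pos']
    print(r,l,rr,'width',np.linalg.norm(a-b),'mid in tool yz',(M.T@mid)[1:]*1000)
go((.5263,-.1043,.115),7.05)
```

```text
10 206 437 width 0.1497763416503222 mid in tool yz [125.1905786    2.40469851]
30 208 435 width 0.14951639039615003 mid in tool yz [113.38991818   2.42509458]
100 215 428 width 0.14853783512615648 mid in tool yz [68.96763409  2.50187236]
140 218 424 width 0.1486471725325817 mid in tool yz [41.15902947  2.18897158]
200 224 418 width 0.1476837799658732 mid in tool yz [-4.37677479  2.2478289 ]
240 228 414 width 0.1469804356821972 mid in tool yz [-37.62122979   2.2907981 ]
t 8.35 tcp [ 0.5259 -0.1005  0.2102] tilt [-1.e+00  8.e-04 -7.e-04] ang 7.08 shift [95.2 -3.9  0. ] turn 0.0004 F [-0.6 -0.3 -4.5] gap 0.295
```

{"name": "arm_command", "arguments": {"series": [[[15, -4, 2, 0], [20, 0, 0, 0], [20, 0, 0, 0], [15, 0, 0, 0], [8, 0, 0, 0], [5, 0, 0, 0], [2, 0, 0, 0], [1, 0, 0, 0], [1, 0, 0, 0], [0, 0, 0, 0]]]}}

```text
t: 9.35
tcp_pos: [0.5291, -0.1058, 0.1238]
tool_rot: [-0.043, 0.705, 0.043, 0.706]
force: [-0.6, 0.1, -3.6]
finger_gap: 0.302
```

Run:
```python
from h import *
go((.528,-.104,.118),7.05)
```

```text
t 9.35 tcp [ 0.5291 -0.1058  0.1238] tilt [-1.e+00 -5.e-04  8.e-04] ang 6.99 shift [ 5.8  1.9 -0.9] turn -0.001 F [-0.6  0.1 -3.6] gap 0.302
```

{"name": "arm_command", "arguments": {"series": [[[1, 0, 0, 0], [1, 0, 0, 0], [0.5, 0, 0, 0], [0.5, 0, 0, 0], [0, 0, 0, 0]]]}}

```text
t: 9.85
tcp_pos: [0.5288, -0.1056, 0.1202]
tool_rot: [-0.043, 0.706, 0.043, 0.706]
force: [0.1, 0.2, -5.4]
finger_gap: 0.298
```

{"name": "arm_command", "arguments": {"series": [[[0.5, 0, 0, 0], [0.5, 0, 0, 0], [0.5, 0, 0, 0], [0, 0, 0, 0]]]}}

```text
t: 10.25
tcp_pos: [0.5289, -0.1057, 0.119]
tool_rot: [-0.043, 0.706, 0.043, 0.706]
force: [-0.6, -0.2, -2.2]
finger_gap: 0.295
```

{"name": "arm_command", "arguments": {"series": [[[0.5, 0, 0, 0], [0.5, 0, 0, 0], [0.5, 0, 0, 0], [0, 0, 0, 0]]]}}

```text
t: 10.65
tcp_pos: [0.5291, -0.1061, 0.1178]
tool_rot: [-0.043, 0.706, 0.043, 0.706]
force: [-0.5, -2.3, 3.2]
finger_gap: 0.299
```

{"name": "arm_command", "arguments": {"series": [[[0, 0, 0, 0], [0, 0, 0, 0], [0, 0, 0, 0], [0, 0, 0, 0], [0, 0, 0, 0], [0, 0, 0, 0]]], "jaw": 75}}

```text
t: 11.25
tcp_pos: [0.5288, -0.1056, 0.1173]
tool_rot: [-0.043, 0.706, 0.043, 0.706]
force: [-0.7, 1.0, -0.7]
finger_gap: 0.754
```

{"name": "arm_command", "arguments": {"series": [[[-5, 0, 0, 0], [-15, 0, 0, 0], [-30, 0, 0, 0], [-30, 0, 0, 0], [-20, 0, 0, 0], [0, 0, 0, 0], [0, 0, 0, 0]]], "jaw": 100}}

```text
t: 11.95
tcp_pos: [0.5287, -0.1056, 0.2175]
tool_rot: [-0.043, 0.706, 0.043, 0.706]
force: [-0.2, 0.1, -0.5]
finger_gap: 1.0
```

Run:
```python
from h import *
go((.5514,-.307,.217),7.05)
shot('wrist','w5')
```

```text
t 11.95 tcp [ 0.5287 -0.1056  0.2175] tilt [-1.e+00 -3.e-04  5.e-04] ang 6.99 shift [   0.5 -202.7   -2. ] turn -0.0011 F [-0.2  0.1 -0.5] gap 1.0
```

View pics/w5.png

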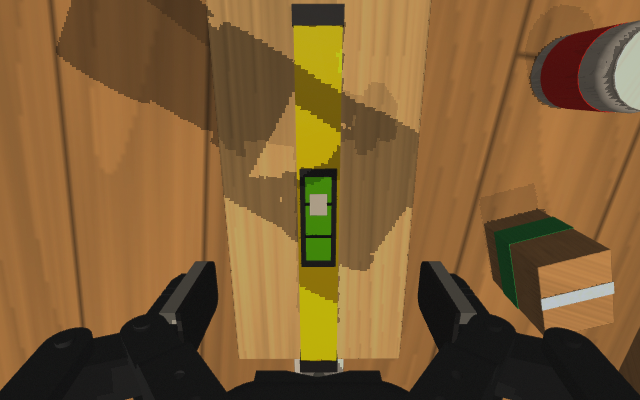

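The level stands upright along the middle of the board: its sides are centred at x≈319 and the board spans 218–420 at row 100. The lines are at rows of about 204 and 237, with the bubble at (318,205), roughly 9–10 mm towards the high +y end.

```bash
cat >> h.py <<'E'
def bubble(im,c,roi,z=.157,axis=97.05):
    "vial middle, bubble offset (mm, + to the +y end) from green extents, lines and white blob"
    x0,y0,x1,y1=roi; u=np.array([np.cos(np.radians(axis)),np.sin(np.radians(axis))])
    m,b=blobs(im,(45,120,50),(75,255,255),30,roi)
    pts=np.vstack([np.argwhere(m)[:,::-1]]); P=np.array([plane(c,q,z)[:2] for q in pts]); t=P@u
    h=hsv(im); w=cv2.inRange(h,np.array((0,0,110)),np.array((180,70,255)))
    gx0,gy0=pts.min(0);gx1,gy1=pts.max(0); k=np.zeros_like(w);k[gy0:gy1+1,gx0:gx1+1]=1;w=w*k
    B=np.argwhere(w)[:,::-1]; bp=np.array([plane(c,q,z)[:2] for q in B]); tb=bp@u
    mid=(t.min()+t.max())/2; ctr=P[np.argmin(abs(t-mid))]
    return ctr,(t.max()-t.min())*1000,(tb.mean()-mid)*1000,(tb.max()-tb.min())*1000,len(B)
E
python3 - <<'E'
from h import *
s=status.sense(); c=cam('wrist',s)
im=cv2.cvtColor(cv2.imread('pics/w5.png'),cv2.COLOR_BGR2RGB)
print(bubble(im,c,(296,165,342,270)))
col=im[165:272,304:333].astype(int); print('rows dark', [165+i for i in range(107) if col[i].mean(0).max()<90])
r=lambda v:plane(c,(318,v),.157)
print('vial by lines',(r(204)+r(237))/2)
q=np.array([(242,359),(398,358)]); a=[plane(c,v,.097) for v in q]; u=np.array([np.cos(np.radians(97.05)),np.sin(np.radians(97.05))])
print('board -y end',a,'dist vial to end',(np.array(r(220))[:2]-np.mean(a,0)[:2])@u)
e=[plane(c,v,.156)[:2] for v in [(318,5),(319,372)]];print('level len',np.linalg.norm(e[0]-e[1]),'mid',np.mean(e,0))
# board mid
E
```

```text
(array([ 0.53613811, -0.10561909]), np.float64(55.34763161784001), np.float64(10.566352695237063), np.float64(12.97982775724188), 357)
rows dark [168, 169, 170, 171, 172, 173, 174, 175, 176, 235, 236, 237, 260, 261, 262, 263, 264, 265, 266]
vial by lines [ 0.52816152 -0.10709456  0.157     ]
board -y end [array([ 0.47753131, -0.27561134,  0.097     ]), array([ 0.62100812, -0.25693804,  0.097     ])] dist vial to end 0.16107101980949842
level len 0.23885901157731956 mid [ 0.52843209 -0.106296  ]
```

{"name": "arm_command", "arguments": {"series": [[[0, -30, -1, 0], [0, -45, -1, 0], [0, -45, 0, 0], [0, -45, 0, -0.14], [0, -30, -4, -0.14], [0, -8, -2, -0.14], [0, 0, 0, -0.14], [0, 0, 0, 0], [0, 0, 0, 0]]]}}

```text
t: 12.9
tcp_pos: [0.5514, -0.3072, 0.2158]
tool_rot: [-0.235, 0.667, 0.236, 0.666]
force: [-0.4, -0.2, 0.2]
finger_gap: 0.999
```

Run:
```python
from h import *
go((.5514,-.307,.217),38)
im,c=shot('wrist','w6')
m,b=blobs(im,(0,150,60),(6,255,255),200); print(b[:2])
cs,_=cv2.findContours(m,cv2.RETR_EXTERNAL,cv2.CHAIN_APPROX_NONE); k=max(cs,key=cv2.contourArea); k=cv2.convexHull(k)
print(cv2.minEnclosingCircle(k),cv2.fitEllipse(k)); (x,y),r=cv2.minEnclosingCircle(k)
print('top ctr',plane(c,(x,y),.152),'r',np.linalg.norm(plane(c,(x+r,y),.152)-plane(c,(x,y),.152)))
```

```text
t 12.9 tcp [ 0.5514 -0.3072  0.2158] tilt [-1.e+00  3.e-03 -6.e-04] ang 38.91 shift [-1.2  0.2  0.1] turn 0.0159 F [-0.4 -0.2  0.2] gap 0.999
[(3530, array([321.8, 210.8]), array([287, 175,  68,  74], dtype=int32))]
((321.0, 211.5), 36.718624114990234) ((321.0683898925781, 211.78497314453125), (67.43450927734375, 73.78395080566406), 176.33924865722656)
top ctr [ 0.55090538 -0.30353815  0.152     ] r 0.023151963992347608
```

View pics/w6.png

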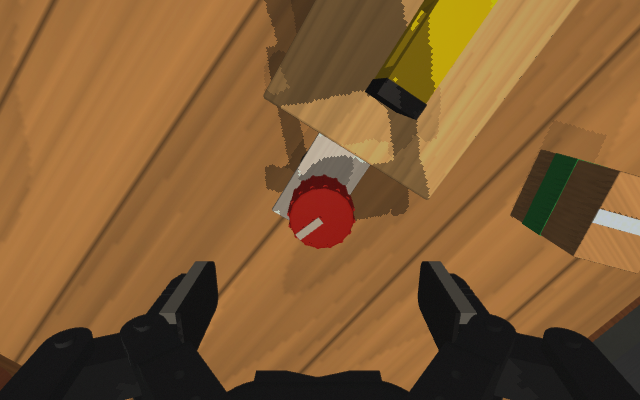

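The knob's top disc spans x 287–355 and ends at row 248, so its centre is about (321.5,215), which gives about (0.552,-0.3055) in world. The top-camera estimate of (0.5514,-0.3065) agrees.

{"name": "arm_command", "arguments": {"series": [[[10, 1, 1.5, 0], [20, 0, 0, 0], [20, 0, 0, 0], [20, 0, 0, 0], [15, 0, 0, 0], [8, 0, 0, 0], [5, 0, 0, 0], [0, 0, 0, 0]]]}}

```text
t: 13.75
tcp_pos: [0.5525, -0.3057, 0.1188]
tool_rot: [-0.236, 0.667, 0.237, 0.666]
force: [0.2, -0.5, -0.0]
finger_gap: 0.998
```

{"name": "arm_command", "arguments": {"series": [[[0, 0, 0, 0], [0, 0, 0, 0], [0, 0, 0, 0], [0, 0, 0, 0], [0, 0, 0, 0], [0, 0, 0, 0], [0, 0, 0, 0]]], "jaw": 0, "force": 50}}

```text
t: 14.45
tcp_pos: [0.5534, -0.3061, 0.1204]
tool_rot: [-0.237, 0.666, 0.236, 0.667]
force: [-0.7, 2.9, 5.9]
finger_gap: 0.478
```

Run:
```python
from h import *
go((.552,-.3055,.117),38)
```

```text
t 14.45 tcp [ 0.5534 -0.3061  0.1204] tilt [-1.     -0.0016  0.0012] ang 39.05 shift [ 3.4  1.4 -0.7] turn 0.0184 F [-0.7  2.9  5.9] gap 0.478
```

{"name": "arm_command", "arguments": {"series": [[[0, 0, 0, 0.1], [0, 0, 0, 0.1], [0, 0, 0, 0.1], [0, 0, 0, 0.1], [0, 0, 0, 0.1], [0, 0, 0, 0.1], [0, 0, 0, 0.1], [0, 0, 0, 0.1], [0, 0, 0, 0.1], [0, 0, 0, 0]]]}}

```text
t: 15.45
tcp_pos: [0.5549, -0.3057, 0.1204]
tool_rot: [0.078, 0.701, -0.078, 0.704]
force: [5.9, 3.1, 4.3]
finger_gap: 0.476
```

{"name": "arm_command", "arguments": {"series": [[[0, 0, 0, 0], [0, 0, 0, 0], [0, 0, 0, 0], [0, 0, 0, 0], [0, 0, 0, 0]]]}}

```text
t: 15.95
tcp_pos: [0.5549, -0.3057, 0.1204]
tool_rot: [0.077, 0.701, -0.077, 0.705]
force: [6.1, 3.4, 3.9]
finger_gap: 0.477
```

Run:
```python
from h import *
go((.552,-.3055,.117),-13)
w,c=shot('wrist','w7'); t,_=shot('top','t7'); s,_=shot('scene','s7')
o=np.zeros((600,800,3),np.uint8); o[:400,:640]=w[:,:,::-1]
o[400:,:360]=cv2.resize(t[180:240,330:438,::-1],(360,200)); o[400:,370:730]=cv2.resize(s[190:310,170:386,::-1],(360,200))
cv2.imwrite('pics/c7.png',o)
```

```text
t 15.95 tcp [ 0.5549 -0.3057  0.1204] tilt [-1.0e+00  7.0e-04  4.6e-03] ang -12.55 shift [ 3.4 -0.4 -2.9] turn 0.0079 F [6.1 3.4 3.9] gap 0.477
```

View pics/c7.png

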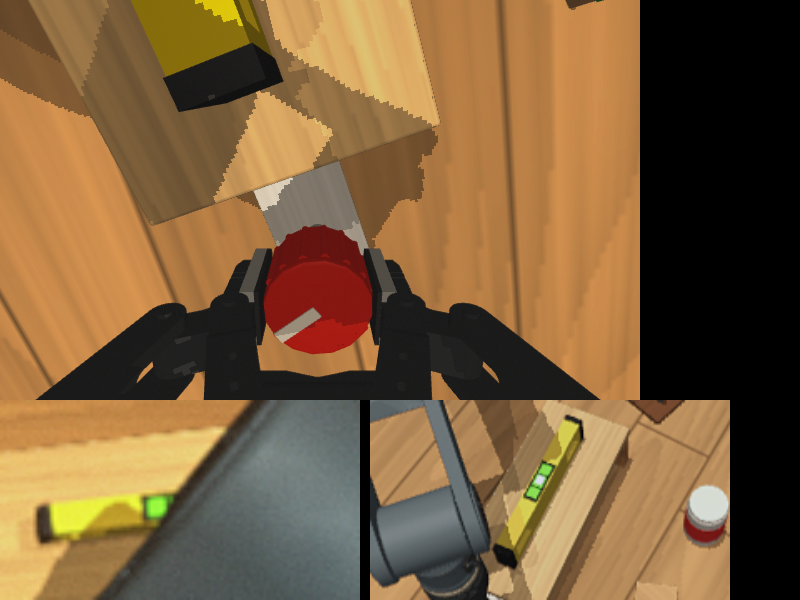

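The wrist view shows the knob held squarely and its pointer turned with the fingers. The scene crop shows the bubble near the middle, at about (540,480) in the composite. I release the knob and look from above the level for a precise reading.

{"name": "arm_command", "arguments": {"series": [[[0, 0, 0, 0], [0, 0, 0, 0], [0, 0, 0, 0], [0, 0, 0, 0], [0, 0, 0, 0], [0, 0, 0, 0]]], "jaw": 100}}

```text
t: 16.7
tcp_pos: [0.5525, -0.3062, 0.1192]
tool_rot: [0.077, 0.703, -0.077, 0.703]
force: [0.1, 0.1, 1.0]
finger_gap: 1.003
```

{"name": "arm_command", "arguments": {"series": [[[-10, 0, 0, 0], [-30, 0, 0, 0], [-35, 0, 0, 0], [-23, 0, 0, -0.115], [0, 0, 0, -0.115], [0, 0, 0, -0.115]]]}}

```text
t: 17.3
tcp_pos: [0.5533, -0.3066, 0.2198]
tool_rot: [-0.048, 0.705, 0.046, 0.707]
force: [0.3, -0.0, -0.3]
finger_gap: 0.999
```

Run:
```python
from h import *
go((.5285,-.107,.2175),7.05)
```

```text
t 17.3 tcp [ 0.5533 -0.3066  0.2198] tilt [-1.     -0.0028  0.0026] ang 7.56 shift [  1.7 201.1   1.6] turn 0.0088 F [ 0.3 -0.  -0.3] gap 0.999
```

{"name": "arm_command", "arguments": {"series": [[[0, 30, 0, 0.004], [0, 45, 0, 0.004], [0, 45, 0, 0], [0, 45, 1, 0], [0, 30, 0, 0], [0, 6, 0, 0], [0, 0, 0, 0], [0, 0, 0, 0], [0, 0, 0, 0]]]}}

```text
t: 18.2
tcp_pos: [0.53, -0.1081, 0.2175]
tool_rot: [-0.042, 0.706, 0.041, 0.706]
force: [1.5, 0.5, 0.3]
finger_gap: 0.996
```

```bash
cat >> h.py <<'E'
def lines(im,c,cols,rows,z=.157,axis=97.05):
    "bubble offset from the middle of the two black lines, by row profiles at side columns (lines) and centre (bubble)"
    u=np.array([np.cos(np.radians(axis)),np.sin(np.radians(axis))])
    g=im[rows[0]:rows[1],cols[0]:cols[1]].astype(float)
    T=lambda v:plane(c,((cols[0]+cols[1])/2,v),z)[:2]@u*1000
    return g[:,:,1].mean(1),g[:,:,0].mean(1),T
E
python3 - <<'E'
from h import *
go((.5285,-.107,.2175),7.05)
for i in range(3):
    im,c=shot('wrist',f'w8_{i}')
    print(bubble(im,c,(285,150,350,290)))
x=cv2.imread('pics/w8_0.png')[150:290,270:370]; cv2.imwrite('pics/c8.png',cv2.resize(x,(500,700))[:600])
x=cv2.imread('pics/w8_0.png')
g=x[:,:,1].astype(int); r=x[:,:,2].astype(int)
for v in range(160,280,2): print(v,g[v,308:314].mean().round(),g[v,316:322].mean().round(),r[v,316:322].mean().round(),end=' | ')
E
```

```text
t 18.2 tcp [ 0.53   -0.1081  0.2175] tilt [-1.e+00 -9.e-04  9.e-04] ang 6.73 shift [ 0.   1.2 -1.4] turn -0.0056 F [1.5 0.5 0.3] gap 0.996
(array([ 0.5366816, -0.1063094]), np.float64(56.525142358597236), np.float64(1.490435831503073), np.float64(13.313534615109674), 351)
(array([ 0.5364541 , -0.10617998]), np.float64(56.59235835541582), np.float64(1.5269754042376016), np.float64(13.336554807914125), 368)
(array([ 0.53692217, -0.10588881]), np.float64(56.56193500804621), np.float64(1.4273196756364737), np.float64(13.324958387531948), 357)
160 166.0 165.0 191.0 | 162 142.0 120.0 143.0 | 164 40.0 39.0 41.0 | 166 37.0 20.0 22.0 | 168 29.0 19.0 21.0 | 170 28.0 20.0 20.0 | 172 98.0 103.0 48.0 | 174 105.0 105.0 49.0 | 176 105.0 105.0 49.0 | 178 105.0 105.0 49.0 | 180 105.0 105.0 49.0 | 182 105.0 116.0 55.0 | 184 105.0 137.0 68.0 | 186 137.0 137.0 67.0 | 188 137.0 137.0 67.0 | 190 137.0 137.0 67.0 | 192 137.0 137.0 68.0 | 194 136.0 136.0 67.0 | 196 136.0 137.0 67.0 | 198 48.0 37.0 23.0 | 200 18.0 19.0 19.0 | 202 135.0 125.0 61.0 | 204 159.0 158.0 171.0 | 206 157.0 157.0 172.0 | 208 157.0 157.0 172.0 | 210 157.0 157.0 171.0 | 212 157.0 157.0 171.0 | 214 156.0 157.0 172.0 | 216 156.0 157.0 171.0 | 218 156.0 157.0 171.0 | 220 156.0 157.0 170.0 | 222 157.0 157.0 170.0 | 224 158.0 154.0 158.0 | 226 136.0 136.0 66.0 | 228 136.0 136.0 66.0 | 230 135.0 131.0 64.0 | 232 19.0 19.0 18.0 | 234 103.0 104.0 53.0 | 236 135.0 135.0 65.0 | 238 135.0 135.0 65.0 | 240 135.0 135.0 65.0 | 242 135.0 135.0 65.0 | 244 135.0 135.0 65.0 | 246 135.0 135.0 65.0 | 248 134.0 135.0 65.0 | 250 134.0 135.0 64.0 | 252 134.0 134.0 64.0 | 254 134.0 134.0 64.0 | 256 134.0 134.0 64.0 | 258 26.0 27.0 28.0 | 260 26.0 25.0 26.0 | 262 26.0 26.0 28.0 | 264 113.0 113.0 141.0 | 266 115.0 115.0 143.0 | 268 115.0 115.0 143.0 | 270 115.0 115.0 142.0 | 272 115.0 115.0 142.0 | 274 115.0 115.0 142.0 | 276 114.0 115.0 142.0 | 278 114.0 115.0 142.0 |
```

View pics/c8.png

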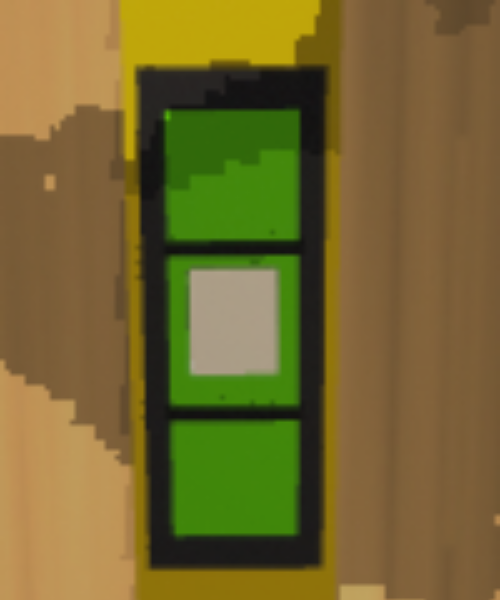

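The bubble spans rows 203.5–224.5 between lines at 199.5 and 232.3. That puts it between the lines, but about 1.4 mm towards +y. I trim the knob by another ~0.14 rad for margin before pressing.

{"name": "arm_command", "arguments": {"series": [[[0, -30, 0, 0], [0, -45, 0, 0], [0, -45, 0, 0], [0, -45, 0, 0], [0, -28, 0, 0], [0, -6, 0, 0], [10, 0, 0, 0], [20, 0, 0, 0], [0, 0, 0, 0], [0, 0, 0, 0]]]}}

```text
t: 19.35
tcp_pos: [0.5525, -0.3022, 0.1866]
tool_rot: [-0.042, 0.706, 0.043, 0.705]
force: [0.5, -0.0, 0.5]
finger_gap: 1.002
```

Run:
```python
from h import *
go((.5535,-.306,.119),7.05)
```

```text
t 19.35 tcp [ 0.5525 -0.3022  0.1866] tilt [-1.      0.0021 -0.0017] ang 6.89 shift [67.6 -4.   0.7] turn -0.0027 F [ 0.5 -0.   0.5] gap 1.002
```

{"name": "arm_command", "arguments": {"series": [[[10, -4, 0.5, 0], [20, 0, 0, 0], [20, 0, 0, 0], [12, 0, 0, 0], [5, 0, 0, 0], [0, 0, 0, 0]]]}}

```text
t: 19.95
tcp_pos: [0.5539, -0.3078, 0.1198]
tool_rot: [-0.042, 0.706, 0.042, 0.706]
force: [0.1, -0.9, 0.6]
finger_gap: 1.003
```

{"name": "arm_command", "arguments": {"series": [[[0, 0, 0, 0], [0, 0, 0, 0], [0, 0, 0, 0], [0, 0, 0, 0], [0, 0, 0, 0], [0, 0, 0, 0], [0, 0, 0, 0]]], "jaw": 0, "force": 50}}

```text
t: 20.65
tcp_pos: [0.5547, -0.3083, 0.1214]
tool_rot: [-0.042, 0.705, 0.042, 0.706]
force: [-0.3, 1.4, 6.2]
finger_gap: 0.474
```

{"name": "arm_command", "arguments": {"series": [[[0, 0, 0, 0.05], [0, 0, 0, 0.05], [0, 0, 0, 0.04], [0, 0, 0, 0], [0, 0, 0, 0]]]}}

```text
t: 21.15
tcp_pos: [0.5546, -0.3083, 0.1214]
tool_rot: [0.007, 0.706, -0.008, 0.708]
force: [0.4, 0.6, 5.7]
finger_gap: 0.47
```

{"name": "arm_command", "arguments": {"series": [[[0, 0, 0, 0], [0, 0, 0, 0], [0, 0, 0, 0], [0, 0, 0, 0], [0, 0, 0, 0], [0, 0, 0, 0]]], "jaw": 100}}

```text
t: 21.75
tcp_pos: [0.5539, -0.3079, 0.1202]
tool_rot: [0.007, 0.707, -0.007, 0.707]
force: [0.1, -0.9, -0.0]
finger_gap: 1.005
```

{"name": "arm_command", "arguments": {"series": [[[-10, 0, 0, 0], [-30, 0, 0, 0], [-35, 0, 0, 0], [-23, 0, 0, 0], [0, 0, 0, -0.07], [0, 0, 0, -0.07], [0, 0, 0, 0]]]}}

```text
t: 22.45
tcp_pos: [0.5541, -0.308, 0.2195]
tool_rot: [-0.042, 0.705, 0.042, 0.706]
force: [-0.4, -0.4, 0.1]
finger_gap: 0.999
```

Run:
```python
from h import *
go((.5285,-.107,.2175),7.05)
```

```text
t 22.45 tcp [ 0.5541 -0.308   0.2195] tilt [-1.     -0.0011  0.001 ] ang 6.82 shift [  1.8 202.7  -1.6] turn -0.0041 F [-0.4 -0.4  0.1] gap 0.999
```

{"name": "arm_command", "arguments": {"series": [[[0, 30, 0, 0], [0, 40, -1, 0], [0, 40, 0, 0], [0, 40, 0, 0], [0, 18, 0, 0], [0, 5, 0, 0], [0, 0, 0, 0], [0, 0, 0, 0], [0, 0, 0, 0]]], "jaw": 0, "force": 40}}

```text
t: 23.35
tcp_pos: [0.533, -0.1379, 0.2183]
tool_rot: [-0.042, 0.706, 0.041, 0.706]
force: [0.0, -0.3, 0.5]
finger_gap: -0.001
```

```bash
cat >> h.py <<'E'
def prof(im,c,x,rows,z=.157,axis=97.05):
    "column profile: lines (dark) and bubble (red high) -> offset mm toward +y"
    u=np.array([np.cos(np.radians(axis)),np.sin(np.radians(axis))]); T=lambda v:plane(c,(x,v),z)[:2]@u*1000
    p=im[rows[0]:rows[1],x-3:x+4].astype(float).mean(1); v=np.arange(*rows)
    dark=v[p[:,1]<70]; g=np.split(dark,np.where(np.diff(dark)>1)[0]+1); bub=v[(p[:,0]>110)&(abs(p[:,0]-p[:,1])<40)]
    return [(int(k[0]),int(k[-1])) for k in g],(int(bub[0]),int(bub[-1])) if len(bub) else None,T
E
python3 - <<'E'
from h import *
go((.5322,-.1366,.157),7.05)
im,c=shot('wrist','w9')
print(bubble(im,c,(285,90,350,250)))
g,b,T=prof(im,c,318,(100,250)); print(g,b)
E
```

```text
t 23.35 tcp [ 0.533  -0.1379  0.2183] tilt [-1.e+00 -8.e-04  6.e-04] ang 6.71 shift [61.3  1.5 -0.7] turn -0.0059 F [ 0.  -0.3  0.5] gap -0.001
(array([ 0.52099984, -0.10772901]), np.float64(56.3329723638358), np.float64(-0.0321817102915678), np.float64(13.546957059267923), 416)
[(111, 119), (149, 151), (185, 187), (213, 219), (247, 249)] (100, 246)
```

View pics/w9.png

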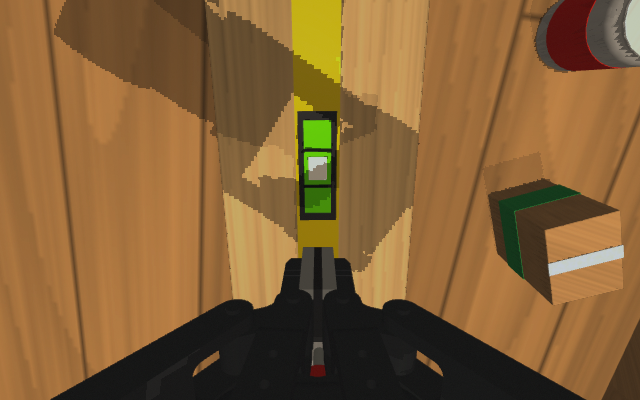

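The bubble is now centred between the lines, at about (318,168) with lines at rows 150 and 186 (measured offset ≈0 mm). The shut fingers are over the level's midline, 30 mm to the -y side of the vial. Now I press gently.

{"name": "arm_command", "arguments": {"series": [[[10, 1, 0, 0], [15, 0, 0, 0], [15, 0, 0, 0], [10, 0, 0, 0], [4, 0, 0, 0], [2, 0, 0, 0], [1, 0, 0, 0], [1, 0, 0, 0], [0, 0, 0, 0], [0, 0, 0, 0]]]}}

```text
t: 24.4
tcp_pos: [0.5325, -0.1354, 0.1607]
tool_rot: [-0.042, 0.706, 0.042, 0.706]
force: [-0.1, 0.5, 0.3]
finger_gap: -0.003
```

{"name": "arm_command", "arguments": {"series": [[[0.5, 0, 0, 0], [0.5, 0, 0, 0], [0, 0, 0, 0]]]}}

```text
t: 24.7
tcp_pos: [0.5323, -0.1353, 0.1593]
tool_rot: [-0.042, 0.706, 0.042, 0.706]
force: [0.1, 0.2, -0.1]
finger_gap: -0.001
```

{"name": "arm_command", "arguments": {"series": [[[0.5, 0, 0, 0], [0.5, 0, 0, 0], [0.5, 0, 0, 0], [0, 0, 0, 0]]]}}

```text
t: 25.1
tcp_pos: [0.5323, -0.1353, 0.1581]
tool_rot: [-0.042, 0.706, 0.042, 0.706]
force: [-1.1, 0.3, 2.3]
finger_gap: -0.001
```

{"name": "arm_command", "arguments": {"series": [[[0.5, 0, 0, 0], [0.5, 0, 0, 0], [0, 0, 0, 0]]]}}

```text
t: 25.4
tcp_pos: [0.5324, -0.1353, 0.158]
tool_rot: [-0.042, 0.706, 0.042, 0.706]
force: [-2.1, 0.2, 8.3]
finger_gap: -0.002
```

{"name": "arm_command", "arguments": {"series": [[[-0.5, 0, 0, 0], [0, 0, 0, 0], [0, 0, 0, 0], [0, 0, 0, 0], [0, 0, 0, 0], [0, 0, 0, 0], [0, 0, 0, 0], [0, 0, 0, 0]]]}}

```text
t: 26.2
tcp_pos: [0.5323, -0.1353, 0.158]
tool_rot: [-0.042, 0.706, 0.042, 0.706]
force: [-2.1, 1.1, 7.0]
finger_gap: 0.0
```

Run:
```python
from h import *
F=[]
for i in range(6):
    F.append(status.sense()['force']); im,c=shot('wrist',f'w10_{i}')
    if i>2: print(np.round(bubble(im,c,(285,90,350,300))[2:4],2))
print(np.round(F,1)); go((.5322,-.1366,.157),7.05)
s,_=shot('scene','s10')
o=np.zeros((600,640,3),np.uint8); o[:400]=im[:,:,::-1]; o[400:,:360]=cv2.resize(s[190:310,170:386,::-1],(360,200)); cv2.imwrite('pics/c10.png',o)
```

```text
[-1.71 13.86]
[-1.71 13.86]
[-1.71 13.86]
[[-2.1  1.1  7. ]
 [-1.4  0.6  6.8]
 [-1.9  1.1  7.7]
 [-0.2  0.7  8.1]
 [-1.8  0.4  6.9]
 [-1.9  0.9  6.9]]
t 26.5 tcp [ 0.5324 -0.1353  0.158 ] tilt [-1.e+00 -3.e-04  3.e-04] ang 6.82 shift [ 1.  -1.3 -0.3] turn -0.004 F [-1.9  1.6  7. ] gap 0.002
```

View pics/c10.png

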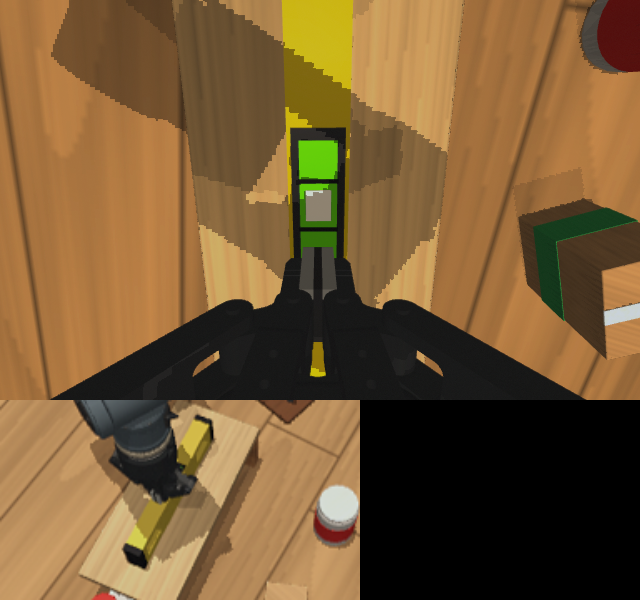

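The bubble at (318,206) lies midway between the lines at rows 181 and 229. The -1.7 mm printed by the script is biased, because the fingers hide the vial's lower end. Pressing is at 7 N, so I ease off slightly and make the final numeric check against the lines.

{"name": "arm_command", "arguments": {"series": [[[-0.3, 0, 0, 0], [0, 0, 0, 0], [0, 0, 0, 0], [0, 0, 0, 0], [0, 0, 0, 0], [0, 0, 0, 0], [0, 0, 0, 0], [0, 0, 0, 0]]]}}

```text
t: 27.35
tcp_pos: [0.5324, -0.1353, 0.158]
tool_rot: [-0.042, 0.706, 0.042, 0.706]
force: [-1.9, 0.9, 6.2]
finger_gap: 0.0
```

Run:
```python
from h import *
F=[]
for i in range(4):
    F.append(status.sense()['force']); im,c=shot('wrist',f'w11_{i}')
    g,_,T=prof(im,c,318,(165,245)); h=hsv(im)[165:245,314:322]; r=165+np.where(h[:,:,1].mean(1)<110)[0]; r=r[(r>g[0][1])&(r<g[-1][0])] if len(g)>1 else r
    l=[np.mean(k) for k in g]; print(g,r.min(),r.max())
print('F',np.round(np.mean(F,0),2),np.round(np.array(F)[:,2],1))
a,b=l[0],l[1]; print('gap lines',T(a)-T(b),'bubble len',T(r.min()-.5)-T(r.max()+.5),'offset',(T(r.min()-.5)+T(r.max()+.5)-T(a)-T(b))/2,'t',status.sense()['t'])
```

```text
[(179, 182), (227, 231)] 190 220
[(179, 182), (227, 231)] 190 220
[(179, 182), (227, 231)] 190 220
[(179, 182), (227, 231)] 190 220
F [-1.12  0.73  6.27] [6.2 6.8 5.5 6.6]
gap lines 22.362589655253487 bubble len 14.295975464047672 offset 0.03278094162365619 t 27.55
```

```bash
python3 -c "
from station import ticket
print(ticket.sign_off())"
```

```text
the job is handed in; nothing more can be done
None
```

The level is off its hooks and lying upright along the middle of the shelf. The shelf is levelled and the shut fingers are still pressing the level down. I handed the job in at 27.6 s of the 56 s allowed; the sign-off gave no verdict.

- **Placing:** I gripped the level across its middle, lifted it about 14 mm and drew it about 90 mm clear of the hooks. I then laid it on the board and let go. A check afterwards put it within about 4 mm of the board's middle lengthwise and centred across it.
- **Levelling:** I turned the knob clockwise 0.90 rad, which left the bubble about 1.4 mm off. It was already between the lines, but I regripped and turned 0.14 rad more for margin. After that it read about 0 mm.
- **Pressing:** The fingers press about 30 mm from the vial, on the side nearer the knob, at about 6 N (readings 5.5 to 6.8 N).
- **Last check while pressing:** The bubble sits about 0.03 mm from the middle of the lines, and both its ends are inside them.

One reading disagreed: the first bubble estimate under pressure gave -1.7 mm. The fingers were hiding one end of the vial then, so I measured against the two black lines instead.

I saw no contact with the jar, the can or the carton, though I did not measure their positions again at the end.

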